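# Square a notched seat panel in the drilling jig

### The job

Locate the notched oak panel in the plywood jig: slide it flat on the board until its notch seats on the steel peg, then push the corner opposite the notch so that the panel turns about the peg, still bearing on it, until its short edge comes home against the wooden stop, and press it there for a second with a steady push of 12 to 15 N (never more than 20 N on the peg or the stop). Then swing the wooden turn-button fully over the panel to keep it, leaving the panel seated and square. Keep the panel flat and leave the other things on the bench alone.

Things in the scene. Friction and masses are not known exactly. Their poses are not given: they have to be found in the camera images.
- jig: Plywood board 290 x 300 x 18 mm fixed on the bench. Its origin lies on the axis of the peg, at bench level; x along the 290 mm side and y along the 300 mm side, z up. The board spans x -60 to 230 mm and y -140 to 160 mm; its top is at z 18 mm.
- peg: Upright steel peg, diameter 16 mm, 32 mm high above the board, fixed at the jig's origin. This origin is the centre of its foot on the board's top; axes as the jig's.
- stop: Dark wooden stop block fixed on the board, 24 x 30 x 30 mm high. Its origin is on the board's top, at the middle of its flat working face, which looks along the jig's +x and lies at jig x = -20 mm, from y = 77 to 107 mm. Rigid.
- panel: Loose flat oak panel 180 x 130 x 18 mm lying on the board, 0.25 to 0.5 kg, one corner cut out by a 28 mm square notch. Origin: underside, where the peg's axis stands when the peg touches both notch faces. In its frame it spans x -20 to 160, y -20 to 110 mm; the notch is where x and y are below 8 mm. Located: origin on the peg, axes parallel to the jig's, edge x = -20 mm on the stop.
- push_corner (a point): The panel's corner opposite the notch (panel x 160, y 110 mm), half-way up its thickness. The panel starts 10 to 25 mm off the peg and turned 0.4 to 0.7 rad clockwise, seen from above; pushing its short edge x = 160 mm near this corner towards panel -x turns it the right way (anticlockwise) and keeps the notch on the peg; dragging along that edge jams it or pulls it off.
- button (a joint): Angle (rad) of the wooden turn-button about an upright pivot at jig x 55, y 134 mm. 0: its arm points to the jig's -x, clear of the panel; it grows anticlockwise seen from above; at its end stop, 1.6, the arm points to the jig's -y, over the panel. Starts at 0 to 0.3; stiff (about 2 N at the tip), stays where it is left.
- button_tip (a point): Point in the turn-button's arm near its free end, 50 mm from the pivot, half-way up its 14 mm thickness. The arm is 16 mm wide, 68 mm long in all (58 mm beyond the pivot), its underside 39 mm above the bench (3 mm over the panel's top).
- flask: Blue vacuum flask, 68 mm diameter, 200 mm high, origin at the centre of its foot. To be left alone.
- glue: White glue bottle, 56 mm diameter, 150 mm high, origin at the centre of its foot. To be left alone.
- sander: Cork sanding block 110 x 65 x 28 mm, origin at the centre of its underside. To be left alone.
- driver: Screwdriver with a yellow handle, lying on the bench. To be left alone.
Mind the look-alikes: they are no part of the job. There is more than one size of the panel; the job needs the smaller.

How it is judged:
By the outcome, as a careful person would: the job done as asked, in the order asked, and still so for the second after the job is handed in, with the robot touching nothing.
It also fails if it takes over 72 s, if anything falls off the work surface, if the arm or the gripper's body presses on something with over 40 N, if the wrist force passes 120 N, or if a joint passes its speed limit or range.

### The arm

A 7-joint arm with a two-finger parallel gripper is mounted at the origin on the work surface. World frame = base frame: x ahead of the robot, y to its left, z up, the work surface at z = 0. Lengths are in m, angles in rad, forces in N, time in s.
With the tool pointing down it reaches from about 0.35 to 0.9 m from the base axis. Payload 7.2 kg.
Tool frame: the origin (TCP) lies midway between the tips of the shut fingers; the grasp point (between the pads) lies 19 mm behind it; x points along the fingers, z is the direction in which the jaws open and shut, and the axes are right-handed (so a half turn about x gives the same grasp; the last joint's range is limited). The gripper opens to 85 mm and grips with 20 to 120 N. Pads are 22 mm wide; open, the fingers measure 114 mm over their backs; the gripper's body (76 mm by 85 mm) begins 54 mm behind the grasp point. The pads swing forward as they close: fully open they stand 13 mm farther back than shut.
Start: joints at [-1.195, 0.411, -0.013, 1.596, 0.006, 1.134, -0.082], TCP at [0.268, 0.564, 0.2] pointing down, gripper open.
Joint ranges: [-2.95, 2.95], [-0.29, 1.99], [-1.47, 1.44], [0.14, 2.54], [-1.03, 4.17], [0.13, 1.85], [-2.86, 2.86]. Speed limits (rad/s): [2.39, 2.39, 3.01, 3.01, 3.14, 3.14, 3.14].

### API

Orientations are given as a unit quaternion [w, x, y, z].
In Python, from rig import readout, optics, r, outline_of gives the robot as it stands. The module is installed in compiled form; this text tells all that it offers.
- The arm moves only by the shell command python3 -m jog 'ROWS' [FORCE]. ROWS is JSON, a list of rows, each a list of 3 entries, a list of its own where there are three numbers: the turn, a rotation vector about the tool's x, y, z in degrees, then the shift along the tool's x, y, z in m, then the gripper's target within -1 to 1 (shut at 1, half-way at 0, fully open at -1). In form: [[[ax, ay, az], [dx, dy, dz], jaw], ...]. A call has 1 to 12 rows; each row shifts and turns the commanded pose from where the row before left it, along the tool's axes as they then stand; what a row does not reach is not made up. A row lasts 1/10 s, in which the tool goes at most 50 mm and 8.59 degrees, less where a joint would pass 70% of its speed; a pose out of reach is approached as far as the arm can. A call is refused whole if a number of a shift passes 0.05 or a number of a turn 8.59, either way. A call with a gripper value outside its range is refused whole. The fingers move at their own pace and stop on an object; FORCE is the grip in N (left out, the last holds). Time passes only in rows, so rows that do not move let the fingers close. It gives the time, the measured TCP pose, the force and the opening at its end, in the units of the state.
- readout.get_obs(): the state, without advancing time (a new reading comes with each control period).
- optics.read_camera(name): name is "side" or "top" or "wrist"; returns a dict with "color" (480x640x3 uint8, red, green, blue), "fx", "fy", "cx", "cy" (pixels), "distortion" ([k1, k2, p1, p2, k3] as OpenCV has them; the pictures are not rectified), "rvec" (rotation vector, rad) and "tvec" (3), from world to camera coordinates, as OpenCV has them; the wrist camera has in their place "mount" (4x4, takes a point from camera to tool coordinates, whose origin is the TCP and whose axes are the tool frame's). Camera axes: x right, y down, z forward; pixel columns grow to the right and rows downward; lengths in m; the calibration is good to about 2 mm. A picture is of the moment at which its call begins: read the wrist's pose just before it. There is no depth.
- r.finish_job(): hands the job in, once; it reports no verdict.
Trained networks look in the newest picture that a camera, given by its name, has taken for a name from the list of things; names that differ only in an ending like _2 or _b are one class to them, and where a whole thing is asked for, a point or a joint stands for the part that bears it (a point fixed in the world has none). Each returns a list of dicts, best first, with "p" (0 to 1); they miss things now and then, are a little off and sometimes report something else, mostly with a low value. They report only what shows in the picture. A call takes as long as a camera call. They do not tell look-alikes from the thing itself.
- outline_of(name, camera): "mask" (480x640 bool, what is visible of it) and "centre" ([column, row] in pixels, amid what is visible of it).
The state is a dict: "time_s": time; "joints": joint angles; "qvel": joint speeds; "joint_torque": joint torques, N m; "eef_pos": TCP position; "tool_rot": TCP orientation; "ft_force": force on the tool from outside, world axes, zero at the start; "wrist_torque": the same for the moment, N m; "opening": finger opening in m.
Only numpy, scipy, OpenCV 4.12 (cv2) and the standard library are available. Lean on these libraries where they do the work, as an engineer would, in place of code of your own. Each camera call takes 0.05 s, during which the arm holds its last target. There are 200 camera calls.

## Working session

There is one attempt and no reset: what is moved stays moved. The work goes in short steps, Python scripts to look and compute and a shell command to move; the robot and the scene stay as the last step left them, time stands still between calls to the robot, and variables do not carry over. Pictures are saved under pics/ and viewed, about 8 in all and at most 12, crops included, and the job is handed in when it is done.

```bash
mkdir -p pics
python3 - <<'E'
from rig import readout, optics, r, outline_of
import cv2
o=readout.get_obs(); print(o)
for c in("top","side"):
    d=optics.read_camera(c); cv2.imwrite(f"pics/{c}0.png",d["color"][:,:,::-1])
    print(c,{k:v for k,v in d.items() if k!="color"})
    for n in("jig","peg","stop","panel","button","push_corner","button_tip","flask","glue"):
        print(n,[(round(x["p"],2),[round(float(v)) for v in x["centre"]],int(x["mask"].sum())) for x in outline_of(n,c)])
E
```

```text
{'time_s': 0.0, 'joints': array([-1.19520944,  0.41187039, -0.01271761,  1.59705627,  0.00561143,
        1.13432338, -0.0821786 ]), 'qvel': array([ 8.51414297e-05, -5.92730790e-04, -3.55506450e-04,  1.14453277e-03,
        1.06373958e-04,  1.11560774e-03,  1.65316925e-04]), 'joint_torque': array([-5.86897968e-04, -6.00625205e+01,  6.81532491e-01, -2.99419069e+01,
        1.36147489e-02,  1.04279493e-02,  1.68025696e-05]), 'eef_pos': array([0.26815367, 0.56393182, 0.19906648]), 'tool_rot': array([ 0.59730903, -0.37806168,  0.59822892,  0.37737705]), 'ft_force': array([ 0.39846035, -0.192436  , -1.04116778]), 'wrist_torque': array([-0.03061826, -0.01719429, -0.03211801]), 'opening': 0.0855651748172029}
top {'fx': 568.253217749161, 'fy': 568.253217749161, 'cx': 321.2719581328398, 'cy': 242.0282470480322, 'distortion': array([-0.09504617,  0.        ,  0.        ,  0.        ,  0.        ]), 'rvec': array([ 2.16071023, -2.19754589,  0.09404797]), 'tvec': array([0.01867226, 0.49095607, 1.4565767 ])}
jig [(0.66, [324, 204], 9399)]
peg [(0.57, [129, 300], 976)]
stop [(0.66, [308, 192], 116
[... 219 characters left out ...]
1)]
flask [(0.6, [130, 295], 1023)]
glue [(0.6, [503, 213], 605)]
side {'fx': 446.50402474344156, 'fy': 446.50402474344156, 'cx': 317.45795500307435, 'cy': 233.5259837103022, 'distortion': array([-0.00083352,  0.        ,  0.        ,  0.        ,  0.        ]), 'rvec': array([ 2.34042339, -0.08377639,  0.04266713]), 'tvec': array([-0.45151394,  0.06691474,  1.20167161])}
jig [(0.7, [360, 275], 7101)]
peg []
stop [(0.41, [383, 227], 126)]
panel [(0.97, [344, 263], 2781), (0.64, [244, 184], 3375)]
button [(0.46, [397, 240], 179)]
push_corner [(0.88, [245, 184], 3372)]
button_tip [(0.59, [395, 235], 135)]
flask [(0.98, [276, 131], 910), (0.16, [392, 391], 1347)]
glue [(0.88, [388, 392], 1345)]
```

View pics/top0.png

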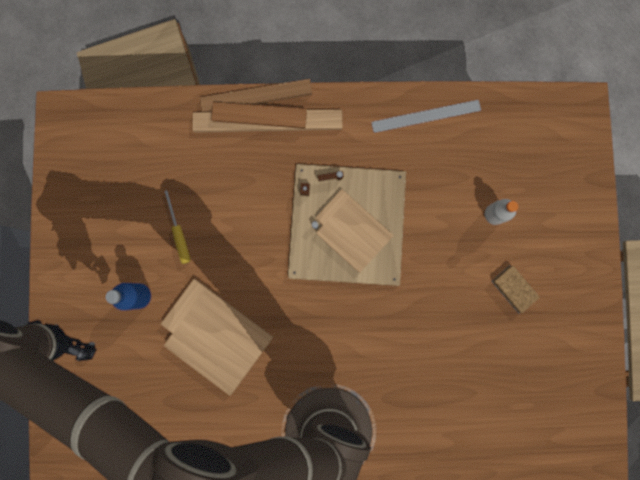

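View pics/side0.png

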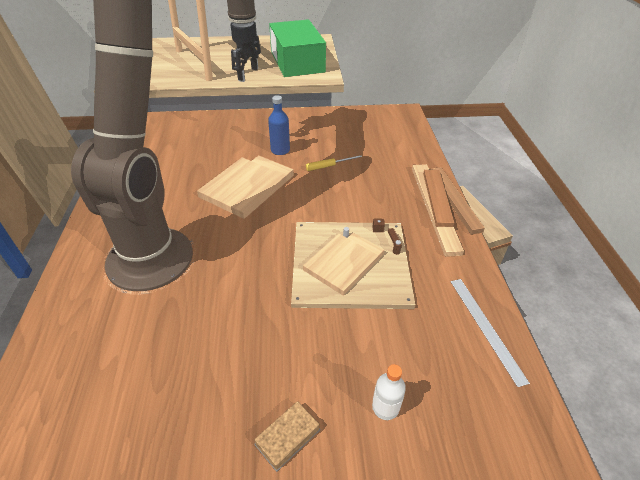

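Top view: the jig with its small panel is at about (350,225), with the peg at (315,224), stop at (305,188) and button at (332,176). The look-alike is the larger panel pair at (214,339), off the jig. Next is a close crop.

```bash
cat > h.py <<'E'
import numpy as np, cv2
from scipy.spatial.transform import Rotation as R
from rig import readout, optics, r, outline_of
def grab(c):
    o=readout.get_obs(); d=optics.read_camera(c)
    d["K"]=np.array([[d["fx"],0,d["cx"]],[0,d["fy"],d["cy"]],[0,0,1]])
    if "rvec" in d: d["Rw"]=cv2.Rodrigues(d["rvec"])[0]; d["t"]=np.array(d["tvec"])
    else:
        T=np.eye(4); q=o["tool_rot"]; T[:3,:3]=R.from_quat([q[1],q[2],q[3],q[0]]).as_matrix(); T[:3,3]=o["eef_pos"]
        I=np.linalg.inv(T@np.array(d["mount"])); d["Rw"]=I[:3,:3]; d["t"]=I[:3,3]
    return d
def proj(d,P):
    return cv2.projectPoints(np.array(P,float).reshape(-1,3),cv2.Rodrigues(d["Rw"])[0],d["t"],d["K"],np.array(d["distortion"]))[0].reshape(-1,2)
def unproj(d,px,z):
    u=cv2.undistortPoints(np.array(px,float).reshape(-1,1,2),d["K"],np.array(d["distortion"])).reshape(-1,2)
    C=-d["Rw"].T@d["t"]; v=np.c_[u,np.ones(len(u))]@d["Rw"]
    return C+v*((np.reshape(z,(-1,1))-C[2])/v[:,2:])
def crop(d,x0,y0,x1,y1,s,f):
    cv2.imwrite(f,cv2.resize(d["color"][y0:y1,x0:x1,::-1],None,fx=s,fy=s,interpolation=cv2.INTER_CUBIC))
E
python3 - <<'E'
from h import *
d=grab("top"); crop(d,285,157,413,291,4.5,"pics/t1.png")
print(unproj(d,[[296,165],[405,171],[400,286],[289,279],[315,224],[391,235],[340,190]],[.018]*4+[.05,.036,.036]).round(4))
E
```

```text
[[ 0.6966  0.0736  0.018 ]
 [ 0.676  -0.214   0.018 ]
 [ 0.3735 -0.1919  0.018 ]
 [ 0.3967  0.0956  0.018 ]
 [ 0.5352  0.0257  0.05  ]
 [ 0.5051 -0.1697  0.036 ]
 [ 0.6246 -0.0405  0.036 ]]
```

View pics/t1.png

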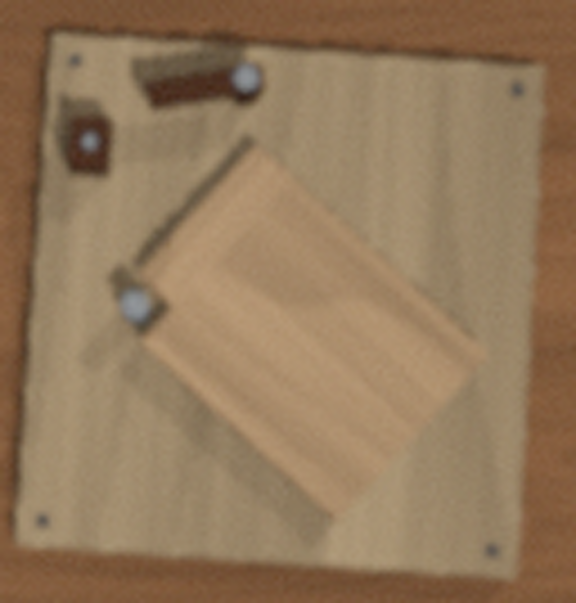

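Crop: panel corners are at (258,143), push corner (488,350) and (335,520). The notch is open beside the peg at (135,305), the stop is at (88,145), and the button arm runs from pivot (245,78) to (150,98). This is the smaller panel. Next I fit the poses.

```bash
cat >> h.py <<'E'
from scipy.optimize import least_squares
def T2(p,q,z):
    c,s=np.cos(p[2]),np.sin(p[2]); q=np.array(q)/1000
    return np.c_[p[0]+c*q[:,0]-s*q[:,1],p[1]+s*q[:,0]+c*q[:,1],np.broadcast_to(z,len(q))]
def fit(obs,p0):  # obs: list of (d, local mm pts, z, pixels)
    f=lambda p:np.concatenate([(proj(d,T2(p,q,z))-px).ravel()*w for d,q,z,px,w in obs])
    s=least_squares(f,p0); return s.x,np.abs(s.fun).max()
E
python3 - <<'E'
from h import *
d=grab("top"); c=lambda a:np.array(a)/4.5+[285,157]-.4
J,e=fit([(d,[[-60,160],[230,160],[230,-140],[-60,-140]],.018,c([[52,32],[543,65],[517,578],[17,547]]),1),(d,[[0,0]],.050,c([[136,306]]),1)],[.53,.03,-1.6]);print("jig",J.round(4),e)
P,e=fit([(d,[[-20,110],[160,110],[160,-20]],.036,c([[258,143],[488,350],[335,520]]),1)],[.53,.03,-2.2]);print("panel",P.round(4),e)
dl=P[:2]-J[:2];a=P[2];print("off in panel frame",[np.cos(a)*dl[0]+np.sin(a)*dl[1],-np.sin(a)*dl[0]+np.cos(a)*dl[1]], "rel yaw",a-J[2])
print("peg px",proj(d,T2(J,[[0,0]],.05))*1, c([[136,306]]))
o=readout.get_obs();q=o["tool_rot"];print(R.from_quat([q[1],q[2],q[3],q[0]]).as_matrix().round(3),o["time_s"])
# side overlay check
s=grab("side"); im=s["color"].copy()
for pts,z,p in(([[-60,160],[230,160],[230,-140],[-60,-140]],.018,J),([[-20,110],[160,110],[160,-20],[8,-20],[8,8],[-20,8]],.036,P)):
    cv2.polylines(im,[(proj(s,T2(p,pts,z))*8).round().astype(int)],True,(255,0,0),1,cv2.LINE_AA,3)
for q,z in(([[0,0]],.05),([[-20,92]],.048),([[55,134]],.053)): cv2.circle(im,proj(s,T2(J,q,z))[0].round().astype(int),2,(0,0,255),1)
s["color"]=im; crop(s,280,210,430,315,5,"pics/s1.png")
E
```

```text
jig [ 0.5344  0.0266 -1.6511] 0.5175476984979355
panel [ 0.5361  0.0165 -2.3317] 0.4611702718360675
off in panel frame [np.float64(0.006187569377635932), np.float64(0.00823555036990247)] rel yaw -0.6806012746897643
peg px [[314.62954617 224.33761206]] [[314.82222222 224.6       ]]
[[ 0.    -0.903  0.429]
 [ 0.     0.429  0.903]
 [-1.     0.     0.   ]] 1.1
```

View pics/s1.png

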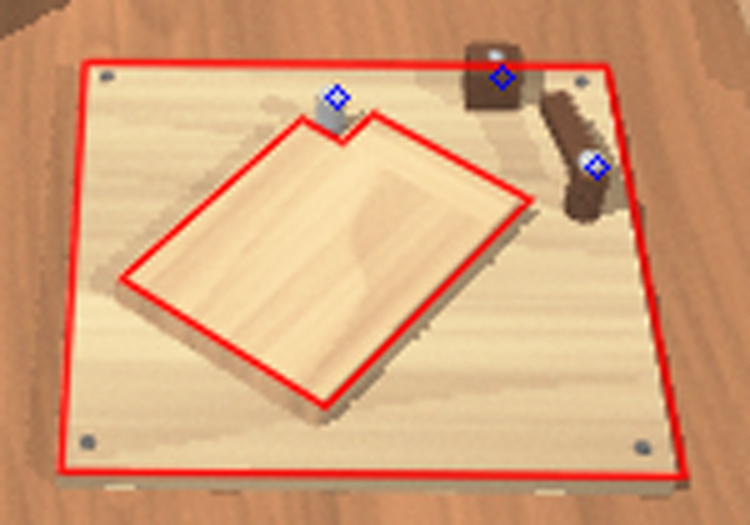

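The side overlay agrees to 2–3 mm. The peg lies in the notch, and the panel is off by about (6, 8) mm in its own axes. I compute the first approach.

```bash
cat >> h.py <<'E'
J=np.array([.5344,.0266,-1.6511]); P=np.array([.5361,.0165,-2.3317])
def tool(o=None):
    o=o or readout.get_obs(); q=o["tool_rot"]; return R.from_quat([q[1],q[2],q[3],q[0]]).as_matrix(),np.array(o["eef_pos"])
def go(frame,xy,z,yaw=None):  # yaw: frame rad at which tool z = -x axis of that frame
    M,p=tool(); t=T2(frame,[xy],z)[0]; yaw=frame[2] if yaw is None else yaw
    cur=np.arctan2(-M[1,2],-M[0,2]); dy=(yaw-cur+np.pi)%(2*np.pi)-np.pi
    print("target",t.round(4),"turn about tool x deg",-np.degrees(dy).round(2),"shift now-axes",((t-p)@M).round(4),"shift after-turn",((t-p)@R.from_rotvec([0,0,dy]).as_matrix()@M).round(4))
E
python3 - <<'E'
from h import *
go(P,[72,136],.1)
d=grab("top")
for n in("flask","glue"):
    print(n,unproj(d,[outline_of(n,"top")[0]["centre"]],.1).round(3))
E
```

```text
target [ 0.5849 -0.1294  0.1   ] turn about tool x deg 18.17 shift now-axes [ 0.0999 -0.5838 -0.4907] shift after-turn [ 0.0999 -0.7078 -0.2842]
flask [[0.353 0.482 0.1  ]]
glue [[ 0.561 -0.436  0.1  ]]
```

```bash
python3 -m jog '[[[0,0,0],[-0.05,0,0],1],[[0,0,0],[-0.05,0,0],1],[[0,0,0],[0,-0.038,-0.032],1],[[0,0,0],[0,-0.038,-0.032],1],[[0,0,0],[0,-0.038,-0.032],1],[[0,0,0],[0,-0.038,-0.032],1],[[0,0,0],[0,-0.038,-0.032],1],[[0,0,0],[0,-0.038,-0.032],1],[[0,0,0],[0,-0.038,-0.032],1],[[0,0,0],[0,-0.038,-0.032],1],[[0,0,0],[0,-0.038,-0.032],1],[[0,0,0],[0,-0.038,-0.032],1]]'
python3 -m jog '[[[0,0,0],[0,-0.038,-0.032],1],[[0,0,0],[0,-0.038,-0.032],1],[[0,0,0],[0,-0.038,-0.032],1],[[0,0,0],[0,-0.038,-0.032],1],[[0,0,0],[0,-0.038,-0.032],1],[[6,0,0],[0.04,0,0],1],[[6,0,0],[0.04,0,0],1],[[6.17,0,0],[0.02,0,0],1],[[0,0,0],[0,0,0],1]]'
python3 - <<'E'
from h import *
go(P,[72,136],.1)
d=grab("wrist"); print(d["mount"])
im=d["color"].copy()
for pts,z,p in(([[-60,160],[230,160],[230,-140],[-60,-140]],.018,J),([[-20,110],[160,110],[160,-20],[8,-20],[8,8],[-20,8]],.036,P)):
    cv2.polylines(im,[(proj(d,T2(p,pts,z))*8).round().astype(int)],True,(255,0,0),1,cv2.LINE_AA,3)
cv2.imwrite("pics/w1.png",im[:,:,::-1])
E
```

```text
time_s: 2.5
eef_pos: [0.4747, 0.1104, 0.3003]
tool_rot: [0.598, -0.378, 0.597, 0.378]
ft_force: [1.3, 0.2, -0.6]
opening: 0.0001
time_s: 3.4
eef_pos: [0.5751, -0.1133, 0.1968]
tool_rot: [0.648, -0.277, 0.652, 0.279]
ft_force: [0.2, 0.4, -0.5]
opening: 0.0002
target [ 0.5849 -0.1294  0.1   ] turn about tool x deg -0.09 shift now-axes [ 0.0968 -0.0187 -0.0045] shift after-turn [ 0.0968 -0.0187 -0.0045]
[[-6.64010311e-04 -2.85122858e-01  9.58490749e-01 -1.74718235e-01]
 [-1.85405519e-04 -9.58490908e-01 -2.85123034e-01  7.23835798e-02]
 [ 9.99999762e-01 -3.67034109e-04  5.83584495e-04 -4.15217089e-04]
 [ 0.00000000e+00  0.00000000e+00  0.00000000e+00  1.00000000e+00]]
```

View pics/w1.png

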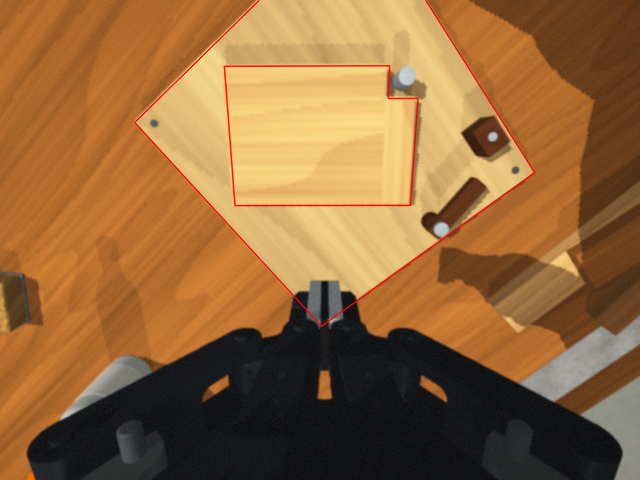

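The wrist view's overlay matches the board and panel to about 1 px. The peg top is at (406,76), notch corner (389,98), stop (486,136), and button from (441,229) to (480,185).

```bash
python3 -m jog '[[[0,0,0],[0.03,-0.019,-0.0045],1],[[0,0,0],[0.04,0,0],1],[[0,0,0],[0.0,0,0],1]]'
python3 - <<'E'
from h import *
go(P,[72,128],.023)
d=grab("wrist"); 
print("tipcheck",(lambda M,p:p)(*tool()))
import numpy as np
# peg from the previous wrist picture: pose then
M=R.from_quat([-.277,.652,.279,.648]).as_matrix(); T=np.eye(4);T[:3,:3]=M;T[:3,3]=[.5751,-.1133,.1968]
I=np.linalg.inv(T@np.array(d["mount"])); d["Rw"]=I[:3,:3]; d["t"]=I[:3,3]
w=unproj(d,[[406,76],[441.5,229.5],[480,184]],[.05,.053,.053]); print(w.round(4))
c,s=np.cos(J[2]),np.sin(J[2]); print("in jig",((w[:,:2]-J[:2])@np.array([[c,-s],[s,c]])).round(4))
c,s=np.cos(P[2]),np.sin(P[2]); print("peg in panel",((w[:1,:2]-P[:2])@np.array([[c,-s],[s,c]])).round(4))
E
```

```text
time_s: 3.75
eef_pos: [0.5858, -0.1295, 0.1274]
tool_rot: [0.648, -0.279, 0.651, 0.28]
ft_force: [-0.0, -0.4, 0.2]
opening: -0.0002
target [ 0.5791 -0.1239  0.023 ] turn about tool x deg 0.16 shift now-axes [ 0.1044  0.0083 -0.0002] shift after-turn [ 0.1044  0.0083 -0.0002]
tipcheck [ 0.58711761 -0.12976015  0.12983348]
[[ 0.5332  0.0259  0.05  ]
 [ 0.6649 -0.0389  0.053 ]
 [ 0.6547  0.0157  0.053 ]]
in jig [[ 0.0008 -0.0012]
 [ 0.0548  0.1353]
 [ 0.0012  0.1208]]
peg in panel [[-0.0048 -0.0086]]
```

```bash
python3 -m jog '[[[0,0,0],[0.04,0.0083,0],1],[[0,0,0],[0.04,0,0],1],[[0,0,0],[0.024,0,0],1],[[0,0,0],[0,0,0],1],[[0,0,0],[0,0,0],1]]'
python3 -m jog '[[[0,0,0],[0,0.0015,0],1],[[0,0,0],[0,0.0015,0],1],[[0,0,0],[0,0.0015,0],1],[[0,0,0],[0,0.0015,0],1],[[0,0,0],[0,0.0015,0],1],[[0,0,0],[0,0.0015,0],1],[[0,0,0],[0,0,0],1]]'
python3 - <<'E'
from h import *
go(P,[72,121],.023)
M,p=tool(); print(readout.get_obs()["ft_force"]@M)
E
```

```text
time_s: 4.3
eef_pos: [0.5835, -0.1246, 0.0285]
tool_rot: [0.651, -0.279, 0.649, 0.279]
ft_force: [0.4, -0.5, 0.1]
opening: -0.0005
time_s: 5.0
eef_pos: [0.575, -0.118, 0.0258]
tool_rot: [0.65, -0.279, 0.65, 0.279]
ft_force: [-0.9, -0.9, 0.3]
opening: 0.0002
target [ 0.5741 -0.1191  0.023 ] turn about tool x deg 0.01 shift now-axes [ 0.0028 -0.0001 -0.0014] shift after-turn [ 0.0028 -0.0001 -0.0014]
[-0.30274364  0.05842196 -1.27862726]
```

```bash
cat > f.py <<'E'
from h import *
import sys
M,p=tool(); o=readout.get_obs(); w=np.append(p[:2],1)
def loc(F): c,s=np.cos(F[2]),np.sin(F[2]); return ((p[:2]-F[:2])@np.array([[c,-s],[s,c]])*1000).round(1)
print("t",o["time_s"],"F tool",(o["ft_force"]@M).round(1),"in P",loc(P),"in J",loc(J),"z",p[2].round(4))
E
python3 -m jog '[[[0,0,0],[0.001,0.001,0],1],[[0,0,0],[0.001,0.001,0],1],[[0,0,0],[0,0.001,0],1],[[0,0,0],[0,0.001,0],1],[[0,0,0],[0,0.001,0],1],[[0,0,0],[0,0.001,0],1],[[0,0,0],[0,0,0],1]]' && python3 f.py
python3 -m jog '[[[0,0,0],[0,0.001,0],1],[[0,0,0],[0,0,0],1]]' && python3 f.py
```

```text
time_s: 5.7
eef_pos: [0.5707, -0.1139, 0.0239]
tool_rot: [0.65, -0.279, 0.65, 0.279]
ft_force: [-0.2, 0.5, -0.2]
opening: -0.0004
t 5.7 F tool [0.2 0.5 0.2] in P [ 70.6 115. ] in J [137.1  47.5] z 0.0239
time_s: 5.9
eef_pos: [0.5701, -0.1133, 0.0239]
tool_rot: [0.65, -0.279, 0.65, 0.279]
ft_force: [-0.4, -0.4, 0.2]
opening: -0.0002
t 5.9 F tool [-0.2  0.  -0.5] in P [ 70.6 114.1] in J [136.6  46.8] z 0.0239
```

```bash
python3 -m jog '[[[0,0,0],[0,0.001,0],1],[[0,0,0],[0,0.001,0],1],[[0,0,0],[0,0.001,0],1]]' && python3 f.py
python3 -m jog '[[[0,0,0],[0,0.001,0],1],[[0,0,0],[0,0.001,0],1]]' && python3 f.py
python3 - <<'E'
from h import *
d=grab("wrist"); crop(d,180,20,560,320,2,"pics/w2.png")
E
```

```text
time_s: 6.2
eef_pos: [0.5679, -0.1112, 0.0239]
tool_rot: [0.65, -0.279, 0.65, 0.279]
ft_force: [0.6, -0.0, -0.2]
opening: -0.0
t 6.2 F tool [ 0.2 -0.4  0.4] in P [ 70.6 111.1] in J [134.7  44.4] z 0.0239
time_s: 6.4
eef_pos: [0.5664, -0.1098, 0.0239]
tool_rot: [0.65, -0.279, 0.65, 0.279]
ft_force: [-1.0, 0.6, -0.5]
opening: 0.0002
t 6.4 F tool [ 0.5  1.1 -0.2] in P [ 70.6 109.1] in J [133.4  42.9] z 0.0239
```

View pics/w2.png

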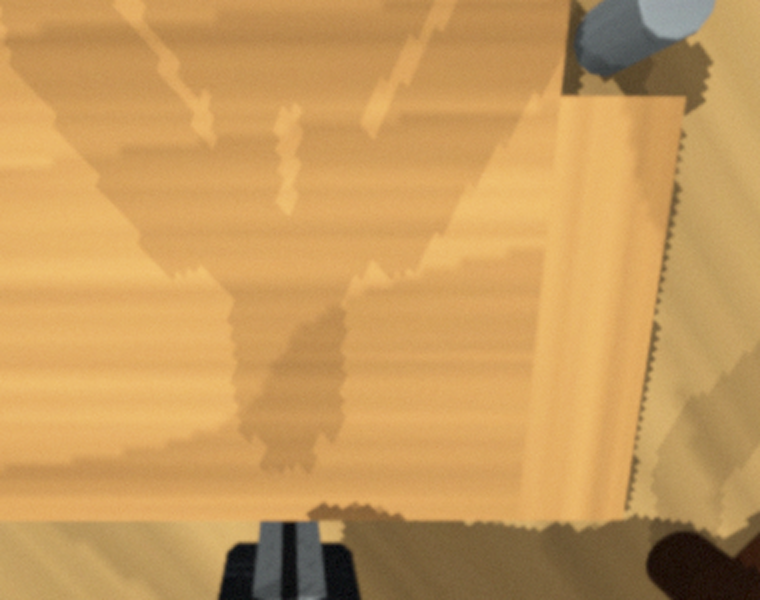

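The fingertips lie at the panel's long edge (about (290,520) in the crop). The notch inner corner is at (562,95), with the peg foot at about (600,60) beyond a gap. I fit the panel pose from this view.

```bash
cat >> h.py <<'E'
Wc=[]
def inpan(Pn,w):
    c,s=np.cos(Pn[2]),np.sin(Pn[2]); return ((np.atleast_2d(w)[:,:2]-Pn[:2])@np.array([[c,-s],[s,c]])*1000).round(1)
E
python3 - <<'E'
from h import *
d=grab("wrist"); c=lambda a:np.array(a)/2+[180,20]
Pn,e=fit([(d,[[8,8],[-20,110],[-20,8]],.036,c([[562,95],[628,519],[685,97]]),1)],P); print(Pn.round(4),e,Pn-P)
print("peg in panel",inpan(Pn,[.5338,.0262]),"tcp in panel",inpan(Pn,tool()[1]))
print(proj(d,T2(Pn,[[160,110],[0,110]],.036)))
peg=unproj(d,c([[600,65]]),.018);print("peg foot near",peg)
E
```

```text
[ 0.5334  0.0162 -2.3184] 1.00926759721429 [-0.00267982 -0.00033339  0.01326866]
peg in panel [[-7.6 -6.5]] tcp in panel [[ 70.  109.8]]
[[156.3398338  283.02094514]
 [456.20771916 279.30268787]]
peg foot near [[0.53685965 0.02331691 0.018     ]]
```

Run:
```python
from h import *
d=grab("wrist"); M,p=tool()
for y in(-.011,0,.005,.011): print(y,[proj(d,p+M@np.array([x,y,.0]))[0].round(1).tolist() for x in(0,-.012,-.03)])
print(proj(d,T2(P,[[160,110],[-20,110],[8,8],[-20,8]],.036)).round(1).tolist(), proj(d,[[.5338,.0262,.05],[.5338,.0262,.018]]).round(1).tolist())
crop(d,0,0,640,480,1,"pics/w3.png")
t=grab("top"); crop(t,285,157,413,291,4.5,"pics/t2.png")
```

```text
-0.011 [[324.8, 289.7], [324.8, 299.4], [324.9, 316.4]]
0 [[324.8, 272.0], [324.9, 280.7], [324.9, 296.0]]
0.005 [[324.8, 263.7], [324.9, 271.9], [325.0, 286.5]]
0.011 [[324.8, 253.6], [324.9, 261.3], [325.0, 274.8]]
[[157.4, 282.2], [494.3, 282.0], [464.8, 72.2], [526.9, 72.7]] [[517.8, 20.4], [481.1, 42.7]]
```

View pics/w3.png

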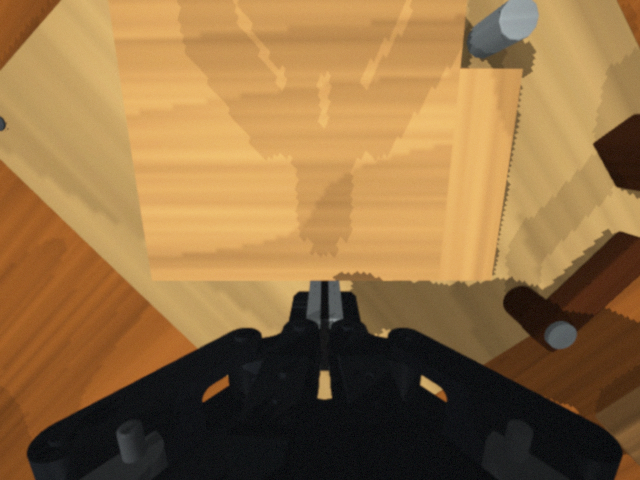

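Wrist view: the fingertip front at (324,281) coincides with the panel's near edge at row 281. The peg top at (519,18) is as predicted, so the panel is barely moved and I'm just at contact. I build an automatic mask-based pose fit for the panel.

```bash
cat >> h.py <<'E'
PAN=[[-20,110],[160,110],[160,-20],[8,-20],[8,8],[-20,8]]
def pose(cam,p0):
    d=grab(cam); L=outline_of("panel",cam); pr=proj(d,T2(p0,[[80,50]],.036))[0]
    L=[l for l in L if np.hypot(*(np.array(l["centre"])-pr))<(90 if cam=="wrist" else 25)]
    if not L: return d,None,None
    m=L[0]["mask"].astype(np.uint8); C=max(cv2.findContours(m,cv2.RETR_EXTERNAL,cv2.CHAIN_APPROX_NONE)[0],key=len)[:,0].astype(float)
    C=C[(C[:,0]>3)&(C[:,0]<636)&(C[:,1]>3)&(C[:,1]<476)][::3]
    def f(p):
        g=proj(d,T2(p,PAN,.036)).astype(np.float32)
        return np.array([cv2.pointPolygonTest(g,(float(x),float(y)),True) for x,y in C])
    s=least_squares(f,p0,loss="cauchy",f_scale=1.,x_scale=[.01,.01,.03],diff_step=1e-4)
    return d,s.x,np.median(np.abs(s.fun))
def report(p0,cams=("wrist","top","side")):
    for c in cams:
        d,p,e=pose(c,p0)
        if p is None: print(c,"none"); continue
        print(c,p.round(4),"med",e.round(2),"peg in panel",inpan(p,[.5338,.0262])[0],"rel yaw",(p[2]-J[2]).round(3),"tcp in panel",inpan(p,tool()[1])[0])
E
python3 -c "
from h import *
report(P)"
python3 -m jog '[[[0,0,0],[0,0.001,0],1],[[0,0,0],[0,0.001,0],1],[[0,0,0],[0,0.001,0],1],[[0,0,0],[0,0.001,0],1]]' && python3 f.py
python3 -c "
from h import *
report(P)"
```

```text
wrist [ 0.533   0.0156 -2.3283] med 0.44 peg in panel [-8.3 -6.8] rel yaw -0.677 tcp in panel [ 68.2 110.6]
top none
side [ 0.5272  0.0107 -2.3128] med 0.79 peg in panel [-15.8  -5.6] rel yaw -0.662 tcp in panel [ 62.4 110.5]
time_s: 7.3
eef_pos: [0.5635, -0.1071, 0.0239]
tool_rot: [0.65, -0.279, 0.65, 0.279]
ft_force: [-0.2, -0.3, 0.2]
opening: 0.0001
t 7.3 F tool [-0.2 -0.1 -0.3] in P [ 70.6 105.1] in J [130.9  39.7] z 0.0239
wrist none
top none
side [ 0.5276  0.0093 -2.3207] med 1.02 peg in panel [-16.5  -7. ] rel yaw -0.67 tcp in panel [ 60.7 105.8]
```

Run:
```python
from h import *
import numpy as np
w=grab("wrist"); t=grab("top")
a=w["color"][0:480,60:560,::-1]; a=cv2.resize(a,(500,480))
b=cv2.resize(t["color"][175:275,300:365,::-1],None,fx=4.6,fy=4.6,interpolation=cv2.INTER_CUBIC)
b=cv2.copyMakeBorder(b,0,20,0,0,cv2.BORDER_CONSTANT)
cv2.imwrite("pics/m1.png",np.hstack([a,b[:480]]))
```

```text
(no output)
```

View pics/m1.png

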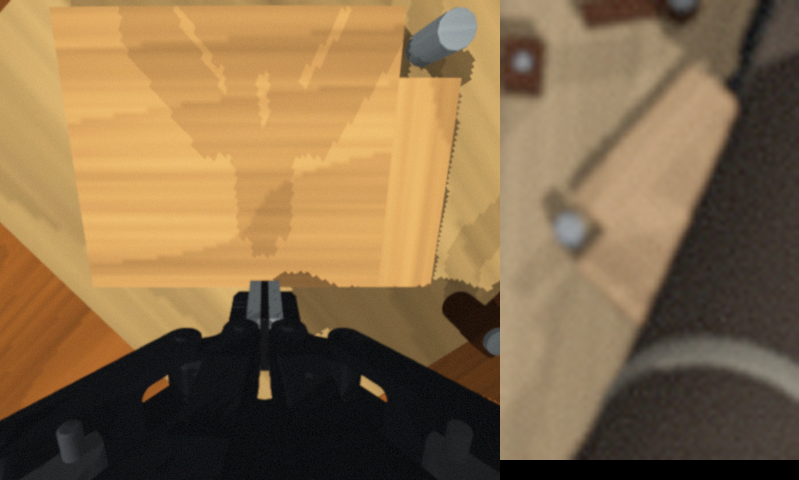

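The wrist crop shows the fingertip (265,281) drawn over the panel edge (row 287), so the tip seems to be above the panel and not pushing it. I check the tip height from the side camera.

Run:
```python
from h import *
s=grab("side"); M,p=tool(); im=s["color"].copy()
pp=proj(s,[p+M@np.array(v) for v in([0,0,0],[-.012,0,0],[0,.011,0],[0,-.011,0])]); print(pp.round(1))
print(proj(s,T2(P,[[70,110]],.036)))
x,y=pp[0].astype(int)
a=cv2.resize(im[y-60:y+40,x-60:x+60,::-1],None,fx=5,fy=5,interpolation=cv2.INTER_CUBIC)
cv2.circle(a,tuple(((pp[0]-[x-60,y-60]+.5)*5).astype(int)),4,(0,0,255),1)
cv2.imwrite("pics/s2.png",a); print(x,y)
```

```text
[[363.9 271.7]
 [364.3 268.6]
 [360.4 269.6]
 [367.4 273.8]]
[[365.95302852 269.31282272]]
363 271
```

View pics/s2.png

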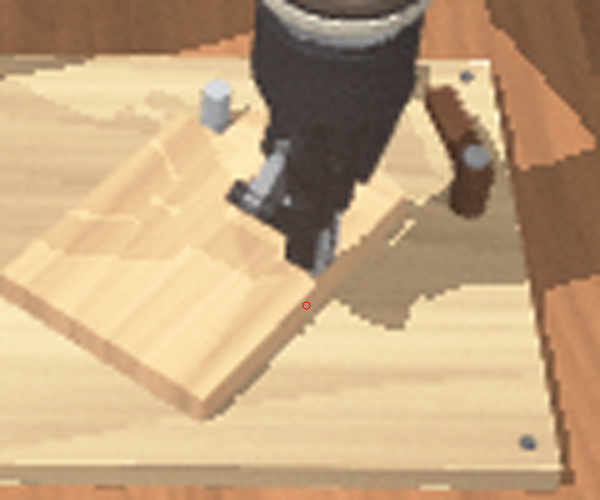

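The side view shows the tip at crop (318,275), above the panel edge, while the reported TCP projects lower at (306,305). The real tip is therefore higher than reported. I back off the panel and find the board by touch.

```bash
python3 -m jog '[[[0,0,0],[0,-0.012,0],1],[[0,0,0],[0,-0.012,0],1],[[0,0,0],[0,0,0],1],[[0,0,0],[0.003,0,0],1],[[0,0,0],[0.003,0,0],1],[[0,0,0],[0,0,0],1]]' && python3 f.py
python3 -m jog '[[[0,0,0],[0.002,0,0],1],[[0,0,0],[0,0,0],1]]' && python3 f.py
python3 -m jog '[[[0,0,0],[0.002,0,0],1],[[0,0,0],[0,0,0],1]]' && python3 f.py
```

```text
time_s: 8.35
eef_pos: [0.5803, -0.1233, 0.0172]
tool_rot: [0.649, -0.278, 0.65, 0.279]
ft_force: [-0.8, -0.2, 0.1]
opening: -0.0002
t 8.35 F tool [-0.1  0.5 -0.7] in P [ 70.8 128.4] in J [145.8  57.7] z 0.0172
time_s: 8.55
eef_pos: [0.5808, -0.1235, 0.0157]
tool_rot: [0.65, -0.279, 0.65, 0.279]
ft_force: [0.2, -0.8, -0.5]
opening: 0.0002
t 8.55 F tool [ 0.5 -0.7 -0.5] in P [ 70.6 128.9] in J [145.9  58.3] z 0.0157
time_s: 8.75
eef_pos: [0.5809, -0.1236, 0.0137]
tool_rot: [0.65, -0.279, 0.65, 0.279]
ft_force: [-1.1, -0.1, 0.1]
opening: -0.0002
t 8.75 F tool [-0.1  0.7 -0.8] in P [ 70.6 129. ] in J [146.   58.4] z 0.0137
```

```bash
python3 -m jog '[[[0,0,0],[0.002,0,0],1],[[0,0,0],[0.002,0,0],1],[[0,0,0],[0,0,0],1]]' && python3 f.py
python3 -m jog '[[[0,0,0],[0.002,0,0],1],[[0,0,0],[0,0,0],1]]' && python3 f.py
python3 - <<'E'
from h import *
d=grab("wrist"); report(P,("wrist",))
E
```

```text
time_s: 9.05
eef_pos: [0.5808, -0.1237, 0.0096]
tool_rot: [0.65, -0.278, 0.65, 0.279]
ft_force: [-0.5, -0.7, 0.5]
opening: 0.0001
t 9.05 F tool [-0.5 -0.1 -0.8] in P [ 70.7 129. ] in J [146.1  58.3] z 0.0096
time_s: 9.25
eef_pos: [0.5808, -0.1237, 0.0076]
tool_rot: [0.65, -0.278, 0.65, 0.279]
ft_force: [0.5, 0.0, -0.8]
opening: 0.0002
t 9.25 F tool [ 0.8 -0.3  0.3] in P [ 70.7 129.1] in J [146.1  58.4] z 0.0076
wrist [ 0.5332  0.0156 -2.3316] med 0.41 peg in panel [-8.1 -6.9] rel yaw -0.68 tcp in panel [ 68.  130.7]
```

```bash
python3 -m jog '[[[0,0,0],[0.001,0,0],1],[[0,0,0],[0.001,0,0],1],[[0,0,0],[0.001,0,0],1],[[0,0,0],[0,0,0],1]]' && python3 f.py
python3 -m jog '[[[0,0,0],[0.001,0,0],1],[[0,0,0],[0.001,0,0],1],[[0,0,0],[0,0,0],1]]' && python3 f.py
```

```text
time_s: 9.8
eef_pos: [0.5808, -0.1237, 0.0047]
tool_rot: [0.65, -0.279, 0.65, 0.279]
ft_force: [1.0, 0.0, -0.3]
opening: -0.0003
t 9.8 F tool [ 0.3 -0.7  0.7] in P [ 70.7 129.1] in J [146.1  58.3] z 0.0047
time_s: 10.1
eef_pos: [0.5809, -0.1237, 0.0027]
tool_rot: [0.65, -0.279, 0.65, 0.279]
ft_force: [0.2, 0.3, -0.5]
opening: 0.0001
t 10.1 F tool [0.5 0.1 0.4] in P [ 70.7 129.1] in J [146.1  58.4] z 0.0027
```

```bash
python3 -m jog '[[[0,0,0],[0.001,0,0],1],[[0,0,0],[0.001,0,0],1],[[0,0,0],[0,0,0],1]]' && python3 f.py
python3 -m jog '[[[0,0,0],[0.001,0,0],1],[[0,0,0],[0.001,0,0],1],[[0,0,0],[0,0,0],1]]' && python3 f.py
python3 -m jog '[[[0,0,0],[0.001,0,0],1],[[0,0,0],[0.001,0,0],1],[[0,0,0],[0,0,0],1]]' && python3 f.py
```

```text
time_s: 10.4
eef_pos: [0.5809, -0.1237, 0.0007]
tool_rot: [0.65, -0.279, 0.65, 0.279]
ft_force: [0.1, 0.4, 0.6]
opening: -0.0003
t 10.4 F tool [-0.6  0.2  0.4] in P [ 70.7 129.1] in J [146.1  58.4] z 0.0007
time_s: 10.7
eef_pos: [0.5809, -0.1237, -0.0013]
tool_rot: [0.65, -0.279, 0.65, 0.279]
ft_force: [0.2, 0.3, -0.3]
opening: -0.0
t 10.7 F tool [0.3 0.1 0.3] in P [ 70.6 129.1] in J [146.1  58.4] z -0.0013
time_s: 11.0
eef_pos: [0.5809, -0.1237, -0.0033]
tool_rot: [0.65, -0.279, 0.65, 0.279]
ft_force: [-0.1, 0.5, 0.1]
opening: -0.0003
t 11.0 F tool [-0.1  0.4  0.3] in P [ 70.7 129.1] in J [146.1  58.4] z -0.0033
```

Run:
```python
from h import *
s=grab("side"); w=grab("wrist"); M,p=tool()
pp=proj(s,[p,p-M[:,0]*.02,p-M[:,0]*.04]); print(pp.round(1))
x,y=330,245
a=cv2.resize(s["color"][205:285,305:405,::-1],None,fx=5,fy=5,interpolation=cv2.INTER_CUBIC)
for q in pp: cv2.circle(a,tuple(((q-[305,205]+.5)*5).astype(int)),3,(0,0,255),1)
b=cv2.resize(w["color"][230:430,262:387,::-1],None,fx=2,fy=2)
cv2.imwrite("pics/m2.png",np.hstack([a,b]))
print(proj(w,T2(P,[[60,110],[80,110]],.036)),proj(w,[p-M[:,0]*k for k in(0,.02,.04)]))
```

```text
[[370.7 283.1]
 [371.4 278.1]
 [372.1 272.9]]
[[349.29586759 265.54714953]
 [303.53049008 265.56495847]] [[324.80637429 271.83868034]
 [324.89650788 286.96577584]
 [325.00962486 305.95496057]]
```

View pics/m2.png

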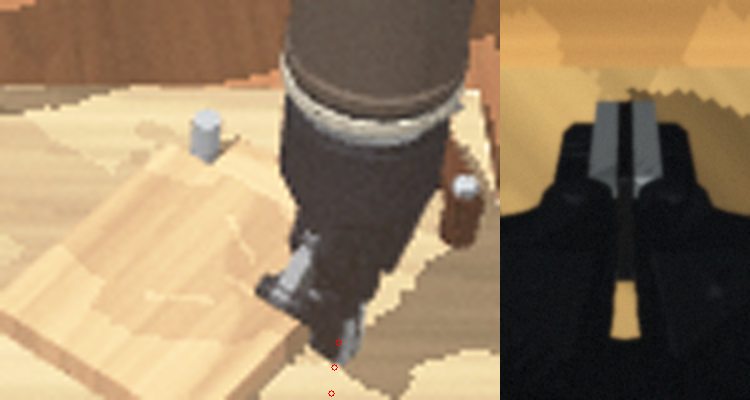

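The finger has now dropped behind the panel edge, with the tip at crop (340,362). That is about 20–24 mm behind the reported TCP, so the true tip sits 1–2 mm over the board. I raise it 1.5 mm and push along panel −y.

```bash
python3 -m jog '[[[0,0,0],[-0.0015,0.004,0],1],[[0,0,0],[0,0.004,0],1],[[0,0,0],[0,0.004,0],1],[[0,0,0],[0,0.001,0],1],[[0,0,0],[0,0.001,0],1],[[0,0,0],[0,0.001,0],1]]' && python3 f.py
python3 -m jog '[[[0,0,0],[0,0.001,0],1],[[0,0,0],[0,0.001,0],1]]' && python3 f.py
python3 -m jog '[[[0,0,0],[0,0.001,0],1],[[0,0,0],[0,0.001,0],1]]' && python3 f.py; python3 -c "
from h import *
report(P,('wrist',))"
```

```text
time_s: 11.7
eef_pos: [0.5704, -0.1136, -0.0014]
tool_rot: [0.65, -0.279, 0.65, 0.278]
ft_force: [2.7, -1.8, -0.8]
opening: 0.0002
t 11.7 F tool [ 0.8 -3.2  0.6] in P [ 70.5 114.6] in J [136.8  47.2] z -0.0014
time_s: 11.9
eef_pos: [0.569, -0.1122, -0.0015]
tool_rot: [0.65, -0.279, 0.65, 0.278]
ft_force: [1.6, -1.8, -0.4]
opening: 0.0001
t 11.9 F tool [ 0.4 -2.4 -0.2] in P [ 70.6 112.6] in J [135.6  45.6] z -0.0015
time_s: 12.1
eef_pos: [0.5675, -0.1117, -0.0014]
tool_rot: [0.65, -0.279, 0.65, 0.278]
ft_force: [2.5, -5.7, 0.2]
opening: 0.0003
t 12.1 F tool [-0.2 -5.7 -2.5] in P [ 71.2 111.2] in J [135.2  44.1] z -0.0014
wrist [ 0.5278  0.0209 -2.3376] med 0.56 peg in panel [-8.   0.7] rel yaw -0.687 tcp in panel [ 68.  120.6]
```

The panel slid about 8 mm and the force rose to about 6 N, so the y-face is on the peg. Now to the short edge.

```bash
python3 -m jog '[[[0,0,0],[0,-0.01,0],1],[[0,0,0],[0,-0.01,-0.02],1],[[0,0,0],[0,0,-0.04],1],[[0,0,0],[0,0,-0.045],1],[[0,0,0],[0,0.035,-0.02],1],[[0,0,0],[0,0.045,0],1],[[0,0,0],[0,0.015,0],1],[[0,0,0],[0,0,0],1]]' && python3 f.py; python3 -c "
from h import *
report(P,('wrist','top','side'))"
```

```text
time_s: 13.0
eef_pos: [0.4245, -0.1474, -0.0018]
tool_rot: [0.649, -0.278, 0.65, 0.28]
ft_force: [-0.4, -1.0, 0.7]
opening: -0.0002
t 13.0 F tool [-0.7 -0.4 -1. ] in P [195.7  32.2] in J [182.3 -95.6] z -0.0018
wrist [ 0.5245  0.0195 -2.3389] med 0.49 peg in panel [-11.3   2. ] rel yaw -0.688 tcp in panel [188.8  47.8]
top [ 0.5285  0.0212 -2.3472] med 0.32 peg in panel [-7.3  0.3] rel yaw -0.696 tcp in panel [192.6  48.4]
side [ 0.527   0.0161 -2.3178] med 0.75 peg in panel [-12.1  -1.9] rel yaw -0.667 tcp in panel [189.4  40. ]
```

```bash
python3 -m jog '[[[0,0,0],[0,0,0.005],1],[[0,0,0],[0,0,0.005],1],[[0,0,0],[0,0,0.002],1],[[0,0,0],[0,0,0.002],1],[[0,0,0],[0,0,0.002],1],[[0,0,0],[0,0,0.001],1],[[0,0,0],[0,0,0.001],1]]' && python3 f.py
python3 -m jog '[[[0,0,0],[0,0,0.001],1],[[0,0,0],[0,0,0.001],1],[[0,0,0],[0,0,0.001],1]]' && python3 f.py
python3 -m jog '[[[0,0,0],[0,0,0.001],1],[[0,0,0],[0,0,0.001],1],[[0,0,0],[0,0,0.001],1]]' && python3 f.py
python3 -c "
from h import *
report(P,('top','wrist'))"
```

```text
time_s: 14.0
eef_pos: [0.4391, -0.1363, -0.0016]
tool_rot: [0.65, -0.279, 0.65, 0.279]
ft_force: [-0.3, 0.4, -0.4]
opening: 0.0003
t 14.0 F tool [0.4 0.5 0.1] in P [177.6  35.2] in J [170.1 -81.9] z -0.0016
time_s: 14.3
eef_pos: [0.4412, -0.1342, -0.0016]
tool_rot: [0.65, -0.279, 0.65, 0.279]
ft_force: [-0.1, -0.5, -1.1]
opening: 0.0001
t 14.3 F tool [ 1.1 -0.3 -0.5] in P [174.6  35.2] in J [167.8 -80. ] z -0.0016
time_s: 14.6
eef_pos: [0.4433, -0.132, -0.0016]
tool_rot: [0.65, -0.279, 0.65, 0.279]
ft_force: [-0.3, -0.4, 0.4]
opening: 0.0
t 14.6 F tool [-0.4 -0.  -0.5] in P [171.5  35.2] in J [165.4 -78.1] z -0.0016
top [ 0.5271  0.0204 -2.3454] med 0.48 peg in panel [-8.8  0.7] rel yaw -0.694 tcp in panel [167.4  46.7]
wrist [ 0.5269  0.021  -2.3413] med 0.68 peg in panel [-8.6  1.3] rel yaw -0.69 tcp in panel [168.   46.6]
```

```bash
python3 -m jog '[[[0,0,0],[0,0,0.001],1],[[0,0,0],[0,0,0.001],1],[[0,0,0],[0,0,0.001],1]]' && python3 f.py
python3 -m jog '[[[0,0,0],[0,0,0.001],1],[[0,0,0],[0,0,0.001],1],[[0,0,0],[0,0,0.001],1]]' && python3 f.py
python3 -c "
from h import *
report(P,('top','wrist'))"
```

```text
time_s: 15.1
eef_pos: [0.4451, -0.1301, -0.0017]
tool_rot: [0.65, -0.279, 0.65, 0.279]
ft_force: [-1.2, -1.5, 2.4]
opening: 0.0001
t 15.1 F tool [-2.4 -0.2 -1.9] in P [168.9  35.2] in J [163.3 -76.4] z -0.0017
time_s: 15.4
eef_pos: [0.4472, -0.1279, -0.0016]
tool_rot: [0.65, -0.278, 0.65, 0.278]
ft_force: [-1.3, -2.7, 2.0]
opening: -0.0002
t 15.4 F tool [-2.  -0.9 -2.8] in P [165.8  35.2] in J [161.  -74.5] z -0.0016
top [ 0.5298  0.0237 -2.3482] med 0.41 peg in panel [-4.6  1.1] rel yaw -0.697 tcp in panel [165.6  47.5]
wrist [ 0.5298  0.0236 -2.3427] med 0.7 peg in panel [-4.7  1. ] rel yaw -0.692 tcp in panel [165.8  46.4]
```

```bash
python3 -m jog '[[[0,0,0],[0,0,0.001],1],[[0,0,0],[0,0,0.001],1]]' && python3 f.py
python3 -m jog '[[[0,0,0],[0,0,0.0007],1],[[0,0,0],[0,0,0.0007],1]]' && python3 f.py
python3 -m jog '[[[0,0,0],[0,0,0.0006],1],[[0,0,0],[0,0,0.0006],1]]' && python3 f.py
python3 -c "
from h import *
report(P,('top','wrist'))"
```

```text
time_s: 15.8
eef_pos: [0.4488, -0.1262, -0.0016]
tool_rot: [0.65, -0.279, 0.65, 0.279]
ft_force: [-1.8, -2.1, 0.3]
opening: -0.0003
t 15.8 F tool [-0.3 -0.1 -2.8] in P [163.6  35.2] in J [159.2 -73.1] z -0.0016
time_s: 16.0
eef_pos: [0.4498, -0.1252, -0.0016]
tool_rot: [0.65, -0.279, 0.65, 0.279]
ft_force: [-2.4, -1.7, 0.3]
opening: 0.0003
t 16.0 F tool [-0.3  0.5 -2.9] in P [162.1  35.2] in J [158.1 -72.2] z -0.0016
time_s: 16.2
eef_pos: [0.4505, -0.1245, -0.0016]
tool_rot: [0.65, -0.279, 0.65, 0.279]
ft_force: [-1.9, -4.0, 1.7]
opening: 0.0002
t 16.2 F tool [-1.7 -1.4 -4.2] in P [161.1  35.2] in J [157.3 -71.5] z -0.0016
top [ 0.5338  0.0267 -2.3438] med 0.44 peg in panel [0.4 0.4] rel yaw -0.693 tcp in panel [166.5  45.9]
wrist [ 0.5329  0.0268 -2.3424] med 0.93 peg in panel [-0.2  1.1] rel yaw -0.691 tcp in panel [165.9  46.4]
```

Both cameras put the peg within 0.5–1 mm of the seated position, with force rising. Now I shift to the push corner.

```bash
python3 -m jog '[[[0,0,0],[0,0,-0.008],1],[[0,0,0],[0,-0.026,0],1],[[0,0,0],[0,-0.025,0],1],[[0,0,0],[0,0,0.004],1],[[0,0,0],[0,0,0.003],1],[[0,0,0],[0,0,0],1]]' && python3 f.py; python3 -m jog '[[[0,0,0],[0,0,0.001],1],[[0,0,0],[0,0,0.0005],1],[[0,0,0],[0,0,0],1]]' && python3 f.py
python3 -c "
from h import *
report([.5338,.0262,-2.344],('top','wrist'))"
```

```text
time_s: 17.0
eef_pos: [0.4865, -0.1598, -0.0018]
tool_rot: [0.65, -0.279, 0.65, 0.279]
ft_force: [-0.1, 0.1, -0.1]
opening: 0.0004
t 17.0 F tool [ 0.1  0.2 -0. ] in P [161.9  85.6] in J [189.6 -32.8] z -0.0018
time_s: 17.3
eef_pos: [0.4872, -0.1597, -0.0017]
tool_rot: [0.65, -0.279, 0.65, 0.278]
ft_force: [-1.4, -4.6, -1.8]
opening: 0.0002
t 17.3 F tool [ 1.8 -2.2 -4.3] in P [161.3  86.1] in J [189.4 -32.1] z -0.0017
top [ 0.5305  0.0267 -2.312 ] med 0.75 peg in panel [-1.9  2.8] rel yaw -0.661 tcp in panel [166.6  94. ]
wrist [ 0.5326  0.0267 -2.3363] med 0.78 peg in panel [-0.5  1.2] rel yaw -0.685 tcp in panel [165.7  96.6]
```

```bash
python3 -m jog '[[[-1,0,0],[0,-0.0026,0.0017],1],[[-1,0,0],[0,-0.0026,0.0017],1],[[-1,0,0],[0,-0.0026,0.0017],1],[[-1,0,0],[0,-0.0026,0.0017],1],[[-1,0,0],[0,-0.0026,0.0017],1],[[-1,0,0],[0,-0.0026,0.0017],1]]' && python3 f.py
python3 -c "
from h import *
report([.5338,.0262,-2.24],('top','wrist'))"
```

```text
time_s: 18.1
eef_pos: [0.506, -0.1633, -0.0016]
tool_rot: [0.634, -0.313, 0.635, 0.312]
ft_force: [-1.4, -7.3, -1.8]
opening: -0.0
t 18.1 F tool [ 1.8 -3.4 -6.6] in P [150.9 102.2] in J [191.5 -13. ] z -0.0016
top [ 0.5352  0.0282 -2.2525] med 0.41 peg in panel [2.4 0.2] rel yaw -0.601 tcp in panel [166.8  98.4]
wrist [ 0.5328  0.0266 -2.2364] med 0.68 peg in panel [-0.3  1. ] rel yaw -0.585 tcp in panel [165.8  96.3]
```

```bash
python3 -m jog '[[[-1,0,0],[0,-0.0026,0.0017],1],[[-1,0,0],[0,-0.0026,0.0017],1],[[-1,0,0],[0,-0.0026,0.0017],1],[[-1,0,0],[0,-0.0026,0.0017],1],[[-1,0,0],[0,-0.0026,0.0017],1],[[-1,0,0],[0,-0.0026,0.0017],1],[[-1,0,0],[0,-0.0026,0.0017],1],[[-1,0,0],[0,-0.0026,0.0017],1],[[-1,0,0],[0,-0.0026,0.0016],1],[[-1,0,0],[0,-0.0026,0.0016],1]]' && python3 f.py
python3 -c "
from h import *
report([.5338,.0262,-2.06],('top','wrist'))"
```

```text
time_s: 19.3
eef_pos: [0.5376, -0.1651, -0.0012]
tool_rot: [0.605, -0.367, 0.605, 0.364]
ft_force: [-0.2, -11.9, -1.1]
opening: -0.0004
t 19.3 F tool [  1.1  -5.4 -10.6] in P [130.5 126.4] in J [190.9  18.6] z -0.0012
top [ 0.5306  0.0249 -2.0534] med 0.76 peg in panel [-2.6  2.2] rel yaw -0.402 tcp in panel [164.8  94.8]
wrist [ 0.5328  0.0265 -2.073 ] med 0.74 peg in panel [-0.2  1.1] rel yaw -0.422 tcp in panel [165.6  96.7]
```

The force along the edge is building up (near-jam direction), so I follow the corner more fully to relieve the drag.

```bash
python3 -m jog '[[[-1,0,0],[0,-0.0032,0.0017],1],[[-1,0,0],[0,-0.0032,0.0017],1],[[-1,0,0],[0,-0.0032,0.0016],1],[[-1,0,0],[0,-0.0032,0.0016],1],[[-1,0,0],[0,-0.003,0.0016],1]]' && python3 f.py
python3 -c "
from h import *
report([.5338,.0262,-1.98],('top','wrist'))"
```

```text
time_s: 20.0
eef_pos: [0.5557, -0.1639, -0.0012]
tool_rot: [0.588, -0.393, 0.588, 0.391]
ft_force: [0.6, -9.2, -1.9]
opening: 0.0001
t 20.0 F tool [ 1.9 -4.1 -8.3] in P [117.2 138.6] in J [188.2  36.5] z -0.0012
top [ 0.5318  0.0253 -1.9689] med 0.51 peg in panel [-1.6  1.5] rel yaw -0.318 tcp in panel [164.9  95.8]
wrist [ 0.5328  0.0266 -1.9779] med 0.73 peg in panel [-0.  1.] rel yaw -0.327 tcp in panel [165.8  96.5]
```

```bash
python3 -m jog '[[[-1,0,0],[0,-0.0031,0.0017],1],[[-1,0,0],[0,-0.0031,0.0017],1],[[-1,0,0],[0,-0.0031,0.0016],1],[[-1,0,0],[0,-0.0031,0.0017],1],[[-1,0,0],[0,-0.0031,0.0017],1],[[-1,0,0],[0,-0.003,0.0016],1],[[-1,0,0],[0,-0.003,0.0017],1],[[-1,0,0],[0,-0.003,0.0017],1]]' && python3 f.py
python3 -c "
from h import *
report([.5338,.0262,-1.84],('top','wrist'))"
```

```text
time_s: 21.0
eef_pos: [0.5834, -0.1586, -0.0012]
tool_rot: [0.56, -0.433, 0.56, 0.431]
ft_force: [1.8, -6.8, -2.3]
opening: 0.0
t 21.0 F tool [ 2.3 -3.5 -6.1] in P [ 94.2 155. ] in J [180.7  63.7] z -0.0012
top [ 0.5316  0.0253 -1.8304] med 0.43 peg in panel [-1.4  1.9] rel yaw -0.179 tcp in panel [164.2  97.8]
wrist [ 0.5329  0.0265 -1.8311] med 0.78 peg in panel [0.1 1. ] rel yaw -0.18 tcp in panel [165.8  96.6]
```

```bash
python3 -m jog '[[[-1,0,0],[0,-0.003,0.0017],1],[[-1,0,0],[0,-0.003,0.0017],1],[[-1,0,0],[0,-0.003,0.0017],1],[[-1,0,0],[0,-0.003,0.0017],1],[[-1,0,0],[0,-0.003,0.0017],1],[[-1,0,0],[0,-0.003,0.0017],1],[[-1,0,0],[0,-0.0029,0.0016],1]]' && python3 f.py
python3 -c "
from h import *
report([.5338,.0262,-1.71],('top','wrist'))"
```

```text
time_s: 21.9
eef_pos: [0.6064, -0.1508, -0.0012]
tool_rot: [0.532, -0.467, 0.532, 0.465]
ft_force: [1.9, -6.3, -1.8]
opening: 0.0002
t 21.9 F tool [ 1.8 -2.8 -5.9] in P [ 72.7 166.3] in J [171.1  86. ] z -0.0012
top none
wrist [ 0.5329  0.0265 -1.7038] med 0.53 peg in panel [0.2 1. ] rel yaw -0.053 tcp in panel [165.9  96.5]
```

```bash
python3 -m jog '[[[-0.5,0,0],[0,-0.0015,0.0008],1],[[-0.5,0,0],[0,-0.0015,0.0008],1],[[-0.5,0,0],[0,-0.0015,0.0008],1],[[-0.5,0,0],[0,-0.0015,0.0008],1]]' && python3 f.py
python3 -m jog '[[[-0.4,0,0],[0,-0.001,0.0006],1]]' && python3 f.py
python3 -m jog '[[[-0.3,0,0],[0,-0.0008,0.0005],1]]' && python3 f.py
python3 -c "
from h import *
report([.5338,.0262,-1.66],('top','wrist'))"
```

```text
time_s: 22.5
eef_pos: [0.6127, -0.1482, -0.0013]
tool_rot: [0.524, -0.476, 0.524, 0.474]
ft_force: [2.6, -5.6, -2.1]
opening: -0.0001
t 22.5 F tool [ 2.1 -3.2 -5.4] in P [ 66.5 169. ] in J [167.9  92. ] z -0.0013
time_s: 22.6
eef_pos: [0.6138, -0.1477, -0.0013]
tool_rot: [0.522, -0.478, 0.522, 0.476]
ft_force: [2.2, -6.4, -2.2]
opening: 0.0003
t 22.6 F tool [ 2.3 -2.8 -6.2] in P [ 65.3 169.5] in J [167.3  93.1] z -0.0013
time_s: 22.7
eef_pos: [0.6146, -0.1473, -0.0012]
tool_rot: [0.521, -0.479, 0.521, 0.477]
ft_force: [2.4, -5.8, -1.5]
opening: 0.0002
t 22.7 F tool [ 1.5 -2.9 -5.6] in P [ 64.5 169.8] in J [166.9  93.9] z -0.0012
top [ 0.5322  0.0233 -1.6492] med 0.48 peg in panel [-3.   1.4] rel yaw 0.002 tcp in panel [163.6  95.6]
wrist [ 0.5327  0.0264 -1.6586] med 0.53 peg in panel [0.1 1.1] rel yaw -0.008 tcp in panel [165.8  96.9]
```

```bash
python3 -m jog '[[[-0.3,0,0],[0,-0.0008,0.0005],1]]' && python3 f.py
python3 -m jog '[[[0,0,0],[0,-0.0003,0.0005],1]]' && python3 f.py
python3 -m jog '[[[0,0,0],[0,0,0.0005],1]]' && python3 f.py
python3 -m jog '[[[0,0,0],[0,0,0.0005],1]]' && python3 f.py
```

```text
time_s: 23.0
eef_pos: [0.6153, -0.147, -0.0012]
tool_rot: [0.52, -0.48, 0.52, 0.478]
ft_force: [1.8, -7.1, -0.9]
opening: -0.0001
t 23.0 F tool [ 0.9 -2.4 -7. ] in P [ 63.8 170.1] in J [166.5  94.5] z -0.0012
time_s: 23.1
eef_pos: [0.6153, -0.147, -0.0013]
tool_rot: [0.52, -0.48, 0.52, 0.478]
ft_force: [1.0, -8.2, -1.2]
opening: -0.0001
t 23.1 F tool [ 1.2 -1.6 -8.1] in P [ 63.8 170.1] in J [166.6  94.5] z -0.0013
time_s: 23.2
eef_pos: [0.6152, -0.147, -0.0013]
tool_rot: [0.52, -0.48, 0.52, 0.478]
ft_force: [1.7, -9.3, -1.5]
opening: 0.0
t 23.2 F tool [ 1.5 -2.4 -9.1] in P [ 63.8 170.1] in J [166.5  94.5] z -0.0013
time_s: 23.3
eef_pos: [0.6152, -0.147, -0.0013]
tool_rot: [0.52, -0.48, 0.52, 0.478]
ft_force: [0.8, -9.8, -2.1]
opening: -0.0002
t 23.3 F tool [ 2.1 -1.6 -9.7] in P [ 63.8 170. ] in J [166.5  94.5] z -0.0013
```

Motion has stopped while force climbs about 1 N per 0.5 mm, so the edge is on the stop. I press to 13.5 N and hold.

```bash
python3 -m jog '[[[0,0,0],[0,0,0.0006],1],[[0,0,0],[0,0,0.0006],1],[[0,0,0],[0,0,0],1]]' && python3 f.py
python3 -m jog '[[[0,0,0],[0,0,0.0005],1],[[0,0,0],[0,0,0],1]]' && python3 f.py
python3 -c "
from h import *
report([.5338,.0262,-1.65],('wrist',))"
```

```text
time_s: 23.6
eef_pos: [0.6152, -0.147, -0.0012]
tool_rot: [0.52, -0.48, 0.521, 0.477]
ft_force: [0.7, -12.1, -2.4]
opening: -0.0003
t 23.6 F tool [  2.5  -1.7 -12. ] in P [ 63.8 170. ] in J [166.5  94.5] z -0.0012
time_s: 23.8
eef_pos: [0.6152, -0.147, -0.0012]
tool_rot: [0.52, -0.481, 0.521, 0.477]
ft_force: [0.9, -12.4, -1.5]
opening: -0.0002
t 23.8 F tool [  1.6  -1.9 -12.3] in P [ 63.8 170. ] in J [166.5  94.5] z -0.0012
wrist [ 0.533   0.0265 -1.6567] med 0.58 peg in panel [0.2 0.8] rel yaw -0.006 tcp in panel [165.7  96.8]
```

```bash
python3 -m jog '[[[0,0,0],[0,0,0.0005],1],[[0,0,0],[0,0,0],1],[[0,0,0],[0,0,0],1],[[0,0,0],[0,0,0],1]]' && python3 f.py
python3 -m jog '[[[0,0,0],[0,0,0],1],[[0,0,0],[0,0,0],1],[[0,0,0],[0,0,0],1],[[0,0,0],[0,0,0],1],[[0,0,0],[0,0,0],1]]' && python3 f.py
python3 -m jog '[[[0,0,0],[0,0,0],1],[[0,0,0],[0,0,0],1],[[0,0,0],[0,0,0],1],[[0,0,0],[0,0,0],1],[[0,0,0],[0,0,0],1],[[0,0,0],[0,0,0],1]]' && python3 f.py
```

```text
time_s: 24.3
eef_pos: [0.6152, -0.1469, -0.0011]
tool_rot: [0.52, -0.481, 0.521, 0.477]
ft_force: [1.1, -13.0, -2.1]
opening: 0.0001
t 24.3 F tool [  2.2  -2.1 -12.8] in P [ 63.8 170. ] in J [166.5  94.5] z -0.0011
time_s: 24.8
eef_pos: [0.6152, -0.1469, -0.0012]
tool_rot: [0.52, -0.481, 0.521, 0.477]
ft_force: [1.2, -13.5, -1.4]
opening: 0.0001
t 24.8 F tool [  1.5  -2.3 -13.4] in P [ 63.8 170. ] in J [166.5  94.5] z -0.0012
time_s: 25.4
eef_pos: [0.6152, -0.1469, -0.0012]
tool_rot: [0.52, -0.481, 0.521, 0.477]
ft_force: [1.8, -13.1, -1.8]
opening: 0.0003
t 25.4 F tool [  1.9  -2.8 -12.9] in P [ 63.8 170. ] in J [166.5  94.5] z -0.0012
```

The push held 12.8–13.5 N for over a second. Now I back off, lift and move to the far side of the turn-button.

```bash
python3 -m jog '[[[0,0,0],[0,0,-0.003],1],[[0,0,0],[0,0,-0.004],1],[[0,0,0],[0,0,-0.005],1],[[0,0,0],[0,0,-0.01],1],[[0,0,0],[0,0,-0.01],1],[[0,0,0],[-0.04,0,0],1],[[0,0,0],[-0.04,0,0],1],[[0,0,0],[-0.02,-0.016,0.035],1],[[0,0,0],[0,-0.016,0.04],1],[[0,0,0],[0,-0.016,0.04],1],[[0,0,0],[0,-0.016,0.04],1],[[0,0,0],[0,0,0.038],1]]' && python3 -m jog '[[[0,0,0],[0,0,0],1],[[0,0,0],[0,0,0],1]]'; python3 f.py
python3 - <<'E'
from h import *
report([.5338,.0262,-1.65],('wrist',"side","top"))
go(J,[3,157],.0225)
for c in("wrist","side","top"):
    d=grab(c); L=outline_of("button",c)
    for l in L[:3]:
        if l["mask"].sum()>1 and l["p"]>.3:
            cn=max(cv2.findContours(l["mask"].astype(np.uint8),0,1)[0],key=len)
            b=cv2.boxPoints(cv2.minAreaRect(cn)); print(c,round(l["p"],2),inpan(J,unproj(d,b,.053)).tolist())
E
```

```text
time_s: 26.6
eef_pos: [0.6934, 0.0147, 0.0984]
tool_rot: [0.52, -0.48, 0.519, 0.479]
ft_force: [0.3, -0.2, 0.5]
opening: 0.0
time_s: 26.8
eef_pos: [0.6916, 0.0142, 0.098]
tool_rot: [0.519, -0.48, 0.519, 0.48]
ft_force: [0.3, -0.7, -0.2]
opening: -0.0001
t 26.8 F tool [ 0.2 -0.3 -0.6] in P [-105.5  114.2] in J [ -0.3 157.6] z 0.098
wrist [ 0.5332  0.0268 -1.6579] med 0.31 peg in panel [0.5 0.6] rel yaw -0.007 tcp in panel [  1.7 159. ]
side [ 0.5297  0.0156 -1.6395] med 0.33 peg in panel [-10.9   3.4] rel yaw 0.012 tcp in panel [ -6.5 161.9]
top [ 0.5314  0.0296 -1.6371] med 0.56 peg in panel [3.2 2.6] rel yaw 0.014 tcp in panel [  7.2 161.1]
target [0.6907 0.011  0.0225] turn about tool x deg -0.12 shift now-axes [ 0.0761  0.001  -0.0007] shift after-turn [ 0.0761  0.001  -0.0007]
wrist 0.58 [[66.6, 124.7], [0.7, 110.1], [-3.3, 127.6], [64.1, 142.9]]
side 0.5 [[7.4, 107.5], [-6.3, 127.4], [68.1, 144.4], [80.6, 125.2]]
```

```bash
python3 -m jog '[[[0,0,0],[0.04,0.001,-0.0007],1],[[0,0,0],[0.03,0,0],1],[[0,0,0],[0.006,0,0],1],[[0,0,0],[0,0,0],1]]' && python3 f.py
python3 -m jog '[[[0,0,0],[0,0.004,0],1],[[0,0,0],[0,0.004,0],1],[[0,0,0],[0,0.004,0],1],[[0,0,0],[0,0.002,0],1],[[0,0,0],[0,0.002,0],1]]' && python3 f.py
python3 -m jog '[[[0,0,0],[0,0.002,0],1],[[0,0,0],[0,0.002,0],1]]' && python3 f.py
```

```text
time_s: 27.8
eef_pos: [0.69, 0.0128, 0.0216]
tool_rot: [0.519, -0.479, 0.52, 0.48]
ft_force: [-0.3, -0.2, 0.0]
opening: 0.0003
t 27.8 F tool [-0.   0.3 -0.3] in P [-103.5  114. ] in J [  1.2 156.2] z 0.0216
time_s: 28.3
eef_pos: [0.6747, 0.0142, 0.023]
tool_rot: [0.52, -0.48, 0.519, 0.479]
ft_force: [-0.1, -0.5, 0.1]
opening: -0.0003
t 28.3 F tool [-0.1  0.  -0.5] in P [-94. 102.] in J [  1.1 140.9] z 0.023
time_s: 28.5
eef_pos: [0.6706, 0.0145, 0.0224]
tool_rot: [0.52, -0.48, 0.52, 0.48]
ft_force: [-0.1, -0.1, -0.6]
opening: 0.0001
t 28.5 F tool [ 0.6  0.1 -0.1] in P [-91.3  98.8] in J [  1.2 136.8] z 0.0224
```

```bash
cat > b.py <<'E'
from h import *
d=grab("wrist")
for l in outline_of("button","wrist")[:2]:
    b=cv2.boxPoints(cv2.minAreaRect(max(cv2.findContours(l["mask"].astype(np.uint8),0,1)[0],key=len))); print(round(l["p"],2),int(l["mask"].sum()),inpan(J,unproj(d,b,.053)).tolist())
E
python3 b.py; python3 -m jog '[[[0,0,0],[0,0.002,0],1],[[0,0,0],[0,0.002,0],1]]' && python3 f.py; python3 b.py
```

```text
0.59 5277 [[66.6, 123.6], [0.8, 108.0], [-3.3, 126.7], [64.8, 143.6]]
time_s: 28.8
eef_pos: [0.6667, 0.0147, 0.0223]
tool_rot: [0.52, -0.48, 0.52, 0.48]
ft_force: [1.2, 0.9, 0.6]
opening: 0.0003
t 28.8 F tool [-0.6 -1.1  1. ] in P [-88.8  95.8] in J [  1.2 132.8] z 0.0223
0.81 5240 [[66.6, 122.8], [0.9, 105.8], [-3.9, 126.3], [64.3, 144.6]]
```

```bash
python3 -m jog '[[[0,0,0],[0,0.003,-0.0005],1],[[0,0,0],[0,0.003,-0.0006],1],[[0,0,0],[0,0.003,-0.0008],1],[[0,0,0],[0,0.003,-0.001],1],[[0,0,0],[0,0.003,-0.0015],1]]' && python3 f.py; python3 b.py
```

```text
time_s: 29.4
eef_pos: [0.6511, 0.0116, 0.0224]
tool_rot: [0.52, -0.48, 0.52, 0.48]
ft_force: [-0.5, 0.7, 0.5]
opening: 0.0004
t 29.4 F tool [-0.5  0.6  0.7] in P [-75.8  86.7] in J [  5.6 117.6] z 0.0224
0.73 3217 [[67.0, 122.5], [13.3, 109.5], [9.5, 129.5], [65.1, 143.4]]
```

The button's mask shrinks while its angle stays put, with no force, so the tip passes above the arm. The true tip offset must be about 32 mm. I back off, lower 10.5 mm and retry.

```bash
python3 -m jog '[[[0,0,0],[0,-0.02,0.0044],1],[[0,0,0],[0,-0.016,0],1],[[0,0,0],[0,-0.004,0],1],[[0,0,0],[0.0105,0,0],1],[[0,0,0],[0,0.004,0],1],[[0,0,0],[0,0.004,0],1],[[0,0,0],[0,0.004,0],1],[[0,0,0],[0,0.002,0],1]]' && python3 f.py
python3 -m jog '[[[0,0,0],[0,0.002,0],1],[[0,0,0],[0,0.002,0],1]]' && python3 f.py
python3 -m jog '[[[0,0,0],[0,0.002,0],1],[[0,0,0],[0,0.002,0],1]]' && python3 f.py; python3 b.py
```

```text
time_s: 30.3
eef_pos: [0.677, 0.014, 0.0122]
tool_rot: [0.52, -0.48, 0.52, 0.48]
ft_force: [0.3, 0.7, -1.7]
opening: 0.0002
t 30.3 F tool [ 1.7 -0.3  0.8] in P [-95.4 103.8] in J [  1.1 143.2] z 0.0122
time_s: 30.5
eef_pos: [0.6741, 0.0142, 0.0123]
tool_rot: [0.52, -0.48, 0.519, 0.479]
ft_force: [1.8, -0.5, 0.5]
opening: 0.0
t 30.5 F tool [-0.5 -1.8 -0.3] in P [-93.5 101.5] in J [  1.1 140.3] z 0.0123
time_s: 30.7
eef_pos: [0.6703, 0.0142, 0.0122]
tool_rot: [0.52, -0.48, 0.519, 0.479]
ft_force: [2.7, -1.4, -0.5]
opening: 0.0002
t 30.7 F tool [ 0.5 -2.8 -1.1] in P [-90.9  98.8] in J [  1.4 136.5] z 0.0122
0.64 6033 [[67.4, 124.8], [2.9, 103.2], [-2.7, 121.4], [64.0, 144.8]]
```

Now it pushes: about 3 N, button angle about 0.32 and rising. I follow the arc.

```bash
python3 -m jog '[[[0,0,0],[0,0.0026,-0.0012],1],[[0,0,0],[0,0.0026,-0.0014],1],[[0,0,0],[0,0.0026,-0.0016],1],[[0,0,0],[0,0.0026,-0.0018],1],[[0,0,0],[0,0.0026,-0.0015],1],[[0,0,0],[0,0.0026,-0.0016],1],[[0,0,0],[0,0.0025,-0.0018],1],[[0,0,0],[0,0.0025,-0.002],1]]' && python3 f.py; python3 b.py
python3 -c "
from h import *
report([.5338,.0262,-1.65],('wrist',))"
```

```text
time_s: 31.6
eef_pos: [0.6478, 0.0035, 0.0118]
tool_rot: [0.52, -0.479, 0.52, 0.48]
ft_force: [0.4, 3.2, 1.0]
opening: 0.0001
t 31.6 F tool [-1.  -0.1  3.2] in P [-67.6  89.8] in J [ 13.9 114.8] z 0.0118
0.57 4299 [[65.3, 127.9], [24.3, 78.6], [11.5, 90.0], [52.2, 141.7]]
wrist [ 0.5334  0.0267 -1.6559] med 0.54 peg in panel [0.4 0.5] rel yaw -0.005 tcp in panel [ 14.1 116.1]
```

```bash
python3 -m jog '[[[0,0,0],[0,0.0024,-0.0026],1],[[0,0,0],[0,0.0022,-0.0027],1],[[0,0,0],[0,0.002,-0.0027],1],[[0,0,0],[0,0.0018,-0.0028],1],[[0,0,0],[0,0.0014,-0.0028],1],[[0,0,0],[0,0.0012,-0.0028],1],[[0,0,0],[0,0.001,-0.0028],1]]' && python3 f.py; python3 b.py
python3 -m jog '[[[0,0,0],[0,0.0008,-0.0025],1],[[0,0,0],[0,0.0006,-0.0025],1]]' && python3 f.py; python3 b.py
python3 -c "
from h import *
report([.5338,.0262,-1.65],('wrist',))"
```

```text
time_s: 32.5
eef_pos: [0.6345, -0.0152, 0.0119]
tool_rot: [0.52, -0.48, 0.52, 0.48]
ft_force: [0.3, 3.2, 0.7]
opening: 0.0002
t 32.5 F tool [-0.7 -0.1  3.3] in P [-44.9  93.1] in J [ 33.6 103.1] z 0.0119
0.72 3151 [[63.1, 118.3], [60.6, 71.5], [44.5, 71.5], [45.6, 118.3]]
time_s: 32.8
eef_pos: [0.6337, -0.0174, 0.012]
tool_rot: [0.52, -0.48, 0.518, 0.48]
ft_force: [3.3, 12.4, -1.9]
opening: 0.0001
t 32.8 F tool [ 2.  -2.3 12.6] in P [-42.7  94.1] in J [ 35.9 102.5] z 0.012
0.8 3079 [[64.8, 71.9], [48.0, 70.5], [45.7, 116.3], [64.1, 117.9]]
wrist [ 0.5332  0.0265 -1.654 ] med 0.76 peg in panel [0.2 0.6] rel yaw -0.003 tcp in panel [ 35.2 103.8]
```

The end stop is reached: motion stopped and force jumped to 12 N. I back away, lift and inspect.

```bash
python3 -m jog '[[[0,0,0],[0,0,0.004],1],[[0,0,0],[0,-0.002,0.008],1],[[0,0,0],[-0.04,0,0],1],[[0,0,0],[-0.04,0,0],1],[[0,0,0],[-0.04,-0.02,0],1],[[0,0,0],[-0.04,-0.02,0],1],[[0,0,0],[-0.02,-0.02,0.02],1],[[0,0,0],[0,0,0],1],[[0,0,0],[0,0,0],1]]' && python3 f.py; python3 b.py
python3 - <<'E'
from h import *
report([.5338,.0262,-1.65],('wrist','side','top'))
d=grab("wrist"); print("peg?",proj(d,[[.5338,.0262,.05]]))
w=d["color"].copy(); s=grab("side"); s1=s["color"].copy()
cv2.polylines(w,[(proj(d,T2([*[.5338,.0262],J[2]],PAN,.036))*8).round().astype(int)],True,(255,0,0),1,cv2.LINE_AA,3)
a=cv2.resize(w[:,:,::-1],None,fx=.8,fy=.8); b=cv2.resize(s1[210:310,285:420,::-1],None,fx=2,fy=2,interpolation=cv2.INTER_CUBIC)
b=cv2.copyMakeBorder(b,0,a.shape[0]-b.shape[0],0,0,cv2.BORDER_CONSTANT)
cv2.imwrite("pics/m3.png",np.hstack([a,b]))
E
```

```text
time_s: 33.9
eef_pos: [0.6971, 0.0073, 0.1915]
tool_rot: [0.519, -0.48, 0.52, 0.48]
ft_force: [-0.7, -0.4, -0.8]
opening: -0.0003
t 33.9 F tool [ 0.8  0.7 -0.4] in P [-104.4  123. ] in J [  6.2 163.8] z 0.1915
0.58 1382 [[64.5, 75.3], [47.4, 74.4], [45.7, 142.3], [63.8, 143.4]]
wrist [ 0.5336  0.0271 -1.6591] med 0.49 peg in panel [0.9 0.3] rel yaw -0.008 tcp in panel [  6.4 163.7]
side [ 0.5302  0.0162 -1.6519] med 0.51 peg in panel [-10.3   2.8] rel yaw -0.001 tcp in panel [ -3.9 166.6]
top none
peg? [[331.90440877  25.29147007]]
```

View pics/m3.png

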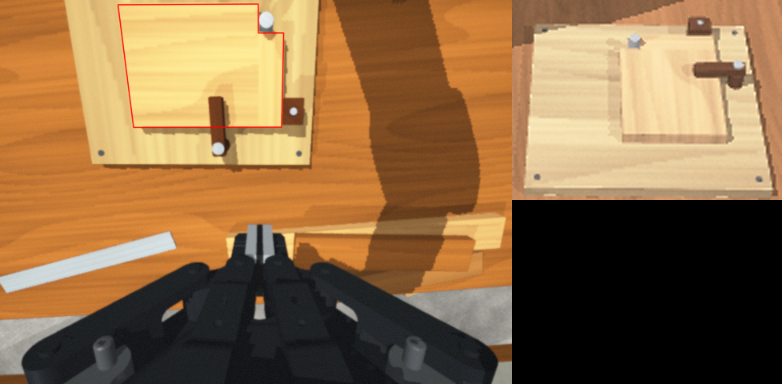

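The check view shows the panel lying on the located outline, with its notch on the peg (266,20). Its short edge is on the stop (292,110), and the button lies across it from (218,148) to (216,98). Nothing is in contact with the robot, so I hand in.

```bash
python3 -c "
from rig import r
print(r.finish_job())"
```

```text
the job is handed in; nothing more can be done
None
```

I finished the job and handed it in after about 34 s of robot time, out of 72 s. The smaller panel is on the peg and against the stop, with the turn-button over it.

- **Seating:** I slid the panel flat until both notch faces met the peg. I then turned it about the peg by pushing the short edge near the corner. The highest push I read while turning was about 12 N.
- **Pressing:** I pressed it against the stop for over a second, with samples of 12.8 to 13.5 N. The highest force I read on the panel was about 13.5 N, but I only sampled between moves.
- **Button:** I swung it to its end stop, where the force reached about 12 N and motion stopped. It now points straight over the panel.

**Last checks:** the wrist camera put the notch origin within about 1 mm of the peg, and the panel square to within 0.01 rad. The closing picture shows the panel on its expected outline, touching peg and stop, with the robot clear.

**What disagreed or went wrong:**
- **Side camera:** it agreed on squareness, but its position was about 10 mm off. I put that down to its outline including the panel's side face.
- **Top camera:** its view was often blocked by the arm, and it gave nothing at the end.
- **Fingertip height:** the shut fingertips really sit about 30 mm higher than the reported tool point. My first push and first button swing therefore passed over their targets without force or movement. I repeated both lower.
- **Push height:** because of that, I pushed on the upper part of the panel's edge rather than mid-height.

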